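# Fit the T-key to the panel press

## Task

The panel press is waiting to be tightened: take the T-handled key with the stout square socket and push it straight down onto the square drive on top of the press until it is fully home and the spring ball clicks out into the window of the socket. Let go and leave the key standing upright there; leave the slim T-key standing where it is.

Things in the scene. Friction and masses are not known exactly. Their poses are not given: they have to be found in the camera images.
- key: stout steel T-key, upright, open end down: square barrel 40 mm wide, 54 high; 14 mm stem; on top a crossbar 100 x 14 x 14 mm along its y, centre 88 mm up. About 0.4 kg. Square hole 20 mm wide, 44 deep, mouth flared to 32 over the lowest 9 mm; a window (14 mm wide, 13 to 28 mm up) in each side: fits at any quarter turn. Origin: centre of underside; z up, flats of barrel and hole face x and y
- slim_key: bystander, the slim steel T-key, upright: square barrel only 22 mm wide and 50 mm high, crossbar 90 mm long and 10 mm thick along its y, 93 mm high in all; does not fit the drive. Origin: centre of its underside
- drive (a point): foot of the drive, on its axis, on the press's round collar (56 mm wide, 120 mm above the bench; wooden base 240 x 160 mm, fixed). Both float up to 10 mm sideways on soft springs (0.4 N per mm). Steel square 16 mm wide, 30 high, then a nose tapering to 6 mm, 42 high in all; no turning; z up, flats face x and y. Fully home, the key rests on the collar, its origin here, play 2 mm each way
- ball (a joint): brass spring ball, 12 mm wide, in the drive's +x flat 20 mm above the collar; 0 = fully out, 6 mm proud; grows (m) as pushed in, at most 0.0075. The socket going on pushes it in 2 to 4 mm, which needs about 8 to 15 N down, more than the key's weight; in the last 5 mm of travel it springs out into a window
There are look-alikes about, which are no part of the job. Leave any red look-alike of the key alone.

How it is judged:
By the outcome, as a careful person would: the job done as asked, in the order asked, and still so for the second after the job is handed in, with the robot touching nothing.
It also fails if it takes over 38 s, if anything falls off the work surface, if the arm or the gripper's body presses on something with over 40 N, if the wrist force passes 120 N, or if a joint passes its speed limit or range.

## Robot

A 7-joint arm with a two-finger parallel gripper is mounted at the origin on the work surface. World frame = base frame: x ahead of the robot, y to its left, z up, the work surface at z = 0. Lengths are in m, angles in rad, forces in N, time in s.
With the tool pointing down it reaches from about 0.4 to 0.875 m from the base axis. Payload 6.5 kg.
Tool frame: the origin (TCP) lies between the finger pads; the fingertips stand 8 mm ahead of it and the grasp point (between the pads) lies 11 mm behind it (r.tcp_to_tips is the z of the fingertips in the tool frame, in m); z points along the fingers, y is the direction in which the jaws open and shut (so a half turn about z gives the same grasp; the last joint's range is limited). The gripper opens to 88 mm and grips with 3 to 60 N. Pads are 18 mm wide; open, the fingers measure 123 mm over their backs; the gripper's body (75 mm by 187 mm) begins 45 mm behind the grasp point.
Start: joints at [-1.198, 0.536, -0.004, 1.538, 0.003, 1.067, -0.071], TCP at [0.276, 0.588, 0.247] pointing down, gripper open.
Joint ranges: [-2.7, 2.7], [-0.37, 2.16], [-1.27, 1.26], [0.24, 2.4], [-1.31, 4.45], [0.19, 1.91], [-2.76, 2.76]. Speed limits (rad/s): [2.39, 2.39, 3.14, 3.14, 3.14, 3.14, 3.14].

## Interface

Orientations are given as a unit quaternion [w, x, y, z].
In Python, from rig import r gives the robot as it stands. The module is installed in compiled form; this text tells all that it offers.
- The arm moves only by the shell command python3 -m crank 'ROWS' [OPENING] [FORCE]. ROWS is JSON, a list of rows, each an object of numbers: "tx", "ty", "tz": the shift along the tool's x, y, z in mm; "rx", "ry", "rz": the turn, a rotation vector about the tool's x, y, z in degrees. In form: [{"tx": .., "ty": .., "tz": .., "rx": .., "ry": .., "rz": ..}, ...]. A call has 1 to 20 rows; each row is the pose to reach, as a shift and turn from the pose measured when the call began, along the tool's axes at that moment; what a row does not reach only later rows make up. A row lasts 1/8 s, in which the tool goes at most 62.5 mm and 10.7 degrees, less where a joint would pass 70% of its speed; a pose out of reach is approached as far as the arm can. A call with a gripper value outside its range is refused whole. OPENING is the opening, from 0 (shut) to 1 (fully open), set as the call begins (- or left out, the last holds). The fingers move at their own pace and stop on an object; FORCE is the grip in N (left out, the last holds). Time passes only in rows, so rows that repeat a pose let the fingers close. It gives the time, the measured TCP pose, the force and the opening at its end, in the units of the state.
- r.state(): the state, without advancing time (a new reading comes with each control period).
- r.grab_frame(name): name is "scene" or "top" or "wrist"; returns a dict with "color" (420x560x3 uint8, blue, green, red), "depth" (420x560 float32, m along the optical axis (not along the pixel's ray), 0 where there is no reading), "fx", "fy", "cx", "cy" (pixels), "camera_from_world" (4x4, takes a point from world to camera coordinates). Camera axes: x right, y down, z forward; pixel columns grow to the right and rows downward; lengths in m; the calibration is good to about 2 mm. The wrist camera is an equidistant fisheye: a pixel r from the principal point sees the ray r / f radians off the axis. A picture is of the moment at which its call begins.
- r.close_job(): hands the job in, once; it reports no verdict.
The state is a dict: "time": time; "joint_pos": joint angles; "joint_vel": joint speeds; "joint_efforts": joint torques, N m; "position": TCP position; "orientation": TCP orientation; "ft_force": force on the tool from outside, world axes, zero at the start; "wrist_torque": the same for the moment, N m; "finger_gap": finger opening in m.
Only numpy, scipy, OpenCV 4.12 (cv2) and the standard library are available. Lean on these libraries where they do the work, as an engineer would, in place of code of your own. Each camera call takes 0.05 s, during which the arm holds its last target. There are 200 camera calls.

## Working session

There is one attempt and no reset: what is moved stays moved. The work goes in short steps, Python scripts to look and compute and a shell command to move; the robot and the scene stay as the last step left them, time stands still between calls to the robot, and variables do not carry over. Pictures are saved under pics/ and viewed, about 8 in all and at most 12, crops included, and the job is handed in when it is done.

```bash
mkdir -p pics; cat > h.py <<'E'
import numpy as np, cv2
from rig import r
def grab(n):
    f=r.grab_frame(n); np.savez('last_%s.npz'%n,**f); return f
def world(f,u,v,d=None):
    d=f['depth'][v,u] if d is None else d
    p=np.stack([(u-f['cx'])/f['fx']*d,(v-f['cy'])/f['fy']*d,d],-1)
    T=np.linalg.inv(f['camera_from_world']); return p@T[:3,:3].T+T[:3,3]
E
python3 - <<'E'
from h import *
s=r.state(); print({k:np.round(v,3) for k,v in s.items()})
for n in('top','scene'):
    f=grab(n); cv2.imwrite(f'pics/{n}0.png',f['color']); print(n,f['fx'],f['cx'],f['cy'],np.round(np.linalg.inv(f['camera_from_world']),3))
E
```

```text
{'time': np.float64(0.0), 'joint_pos': array([-1.198,  0.537, -0.004,  1.539,  0.003,  1.067, -0.071]), 'joint_vel': array([-0.   ,  0.001,  0.   , -0.001,  0.001, -0.   ,  0.001]), 'joint_efforts': array([ 0.0000e+00, -5.7098e+01,  9.9100e-01, -2.5160e+01, -5.6000e-02,
        1.8000e-02,  0.0000e+00]), 'position': array([0.276, 0.588, 0.246]), 'orientation': array([-0.   ,  0.218,  0.976, -0.001]), 'ft_force': array([0.269, 0.427, 0.34 ]), 'wrist_torque': array([ 0.037, -0.002,  0.009]), 'finger_gap': np.float64(0.088)}
top 448.5303217182119 277.21890863189947 203.38998556779057 [[ 3.000e-03 -9.770e-01  2.140e-01  3.290e-01]
 [-1.000e+00 -3.000e-03 -1.000e-03 -5.300e-02]
 [ 2.000e-03 -2.140e-01 -9.770e-01  1.037e+00]
 [ 0.000e+00  0.000e+00  0.000e+00  1.000e+00]]
scene 446.0652040530111 274.081361032025 212.0923804476934 [[ 0.831  0.331 -0.448  0.909]
 [ 0.557 -0.496  0.667 -0.632]
 [-0.001 -0.803 -0.596  0.625]
 [ 0.     0.     0.     1.   ]]
```

View pics/top0.png

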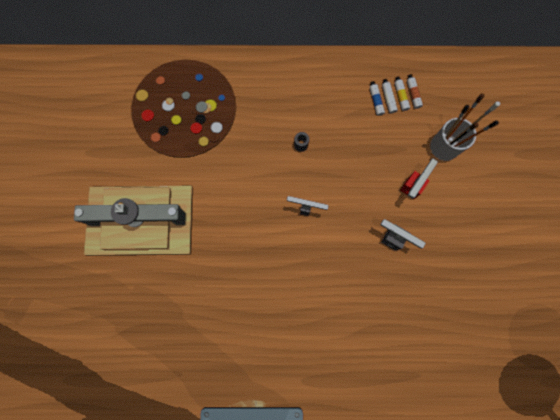

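View pics/scene0.png

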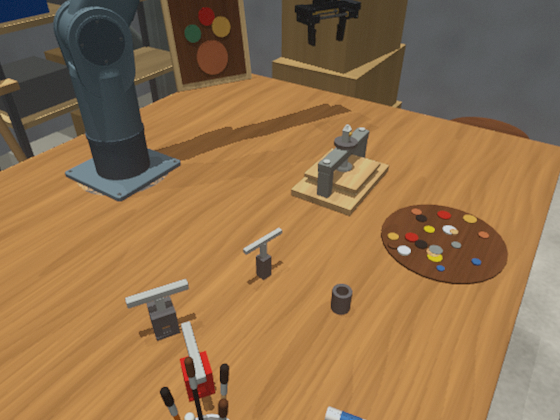

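Top view: stout key's crossbar at (403,233), slim key at (307,203), red look-alike at (420,180), drive on press at about (120,208). Next I measure with depth at those spots.

```bash
cat >> h.py <<'E'
def L(n): return dict(np.load('last_%s.npz'%n))
def pts(f):
    v,u=np.mgrid[:f['depth'].shape[0],:f['depth'].shape[1]]; return world(f,u,v)
E
python3 - <<'E'
from h import *
for n,bx in (('top',{'key':(375,212,435,255),'slim':(280,190,335,220),'drive':(100,190,150,235)}),('scene',{'key':(120,275,195,340),'slim':(240,225,290,280),'drive':(330,120,370,180)})):
    f=L(n); P=pts(f)
    for k,(a,b,c,d) in bx.items():
        Q=P[b:d,a:c].reshape(-1,3); 
        Q=Q[f['depth'][b:d,a:c].ravel()>0]
        bands=[('bar',.085,.105)] if k!='drive' else [('collar',.116,.124),('sq',.127,.150),('nose',.153,.17)]
        for nm,l,h in bands:
            q=Q[(Q[:,2]>l)&(Q[:,2]<h)]
            if len(q)<3: print(n,k,nm,len(q)); continue
            (cx,cy),(w,hh),an=cv2.minAreaRect((q[:,:2]*1000).astype(np.float32))
            print(n,k,nm,len(q),'c',round(cx,1),round(cy,1),'size',round(w,1),round(hh,1),'ang',round(an,1),'z',np.round(np.percentile(q[:,2],[5,50,95]),4), 'mean',np.round(q.mean(0)*1e3,1))
f=L('top'); 
print(np.round(pts(f)[198:222:2,106:140:3,2]*1e3).astype(int))
E
```

```text
top key bar 350 c 472.5 -321.1 size 99.6 15.4 ang 58.7 z [0.0885 0.0944 0.0974] mean [ 471.4 -320.6   94. ]
top slim bar 216 c 538.6 -119.3 size 89.6 10.9 ang 76.8 z [0.0873 0.0922 0.095 ] mean [ 538.2 -119.1   92. ]
top drive collar 436 c 513.6 265.4 size 55.0 55.0 ang 32.8 z [0.117  0.1192 0.1218] mean [511.8 263.5 119.3]
top drive sq 58 c 516.1 265.1 size 16.8 21.9 ang 85.9 z [0.1301 0.1416 0.1492] mean [513.5 261.3 140.3]
top drive nose 43 c 513.5 265.6 size 12.8 14.1 ang 10.9 z [0.1535 0.1576 0.1624] mean [512.3 264.2 157.4]
scene key bar 852 c 517.5 -350.7 size 100.0 124.0 ang 56.6 z [0.0868 0.0954 0.0973] mean [ 494.3 -329.9   94. ]
scene slim bar 294 c 539.7 -119.6 size 91.1 11.6 ang 77.1 z [0.0864 0.0931 0.0951] mean [ 540.8 -122.    92. ]
scene drive collar 199 c 514.9 263.4 size 55.3 53.8 ang 21.1 z [0.1163 0.1209 0.1229] mean [517.4 258.2 120.6]
scene drive sq 84 c 517.8 261.4 size 22.2 15.4 ang 40.6 z [0.1282 0.1402 0.1493] mean [516.9 260.7 139.4]
scene drive nose 33 c 515.7 264.1 size 17.5 10.4 ang 45.4 z [0.1533 0.1575 0.1628] mean [515.4 263.8 157.6]
[[  46   47   46   46   45   43  119  116   46   42   45   45]
 [  48   45   43   45  119  120  119  119  119   45   43   49]
 [  47   46   45  118  118  143  119  122  119  118   44   45]
 [  44   43   43  117  152  147  119  117  117  121  117   48]
 [ 108  107  120  118  160  155  143  119  117  121  120  108]
 [ 108  107  119  154  164  154  142  124  119  120  118  104]
 [ 107  103  119  155  154  154  142  122  119  120  120  109]
 [ 107  111  120  121  144  146  139  122  121  120 1037  107]
 [ 108  108  120  118  118  122  124  122  119  117  119  108]
 [ 105  109  118  121  119  120  121  119  118  118  117  106]
 [ 107  107  109  123  117  118  118  119  118  121  113  105]
 [ 103  104  104  119  120  121  118  120  116  115  100  103]]
```

```bash
python3 -m crank '[{"tx":-50,"ty":-27,"tz":-10,"rz":5},{"tx":-100,"ty":-55,"tz":-20,"rz":10},{"tx":-150,"ty":-82,"tz":-30,"rz":15},{"tx":-200,"ty":-109,"tz":-40,"rz":20},{"tx":-250,"ty":-136,"tz":-50,"rz":25},{"tx":-300,"ty":-163,"tz":-50,"rz":30},{"tx":-325,"ty":-177,"tz":-50,"rz":35},{"tx":-325,"ty":-177,"tz":-50,"rz":37},{"tx":-325,"ty":-177,"tz":-50,"rz":37}]' && python3 - <<'E'
from h import *
f=grab('wrist'); cv2.imwrite('pics/w1.png',f['color']); print(f['fx'],f['cx'],f['cy'],np.round(np.linalg.inv(f['camera_from_world']),3))
E
```

```text
$[0]: bad value
```

```bash
python3 -m crank '[{"tx":-50,"ty":-27,"tz":-10,"rx":0,"ry":0,"rz":5},{"tx":-100,"ty":-55,"tz":-20,"rx":0,"ry":0,"rz":10},{"tx":-150,"ty":-82,"tz":-30,"rx":0,"ry":0,"rz":15},{"tx":-200,"ty":-109,"tz":-40,"rx":0,"ry":0,"rz":20},{"tx":-250,"ty":-136,"tz":-50,"rx":0,"ry":0,"rz":25},{"tx":-300,"ty":-163,"tz":-50,"rx":0,"ry":0,"rz":30},{"tx":-325,"ty":-177,"tz":-50,"rx":0,"ry":0,"rz":35},{"tx":-325,"ty":-177,"tz":-50,"rx":0,"ry":0,"rz":37},{"tx":-325,"ty":-177,"tz":-50,"rx":0,"ry":0,"rz":37}]' && python3 - <<'E'
from h import *
f=grab('wrist'); cv2.imwrite('pics/w1.png',f['color']); print(f['fx'],f['cx'],f['cy'],np.round(np.linalg.inv(f['camera_from_world']),3))
E
```

```text
time: 1.23
position: [0.4935, 0.292, 0.2958]
orientation: [-0.001, 0.515, 0.857, -0.001]
ft_force: [-1.0, 1.2, -0.0]
finger_gap: 0.088
325.19226210127806 287.19401888807914 208.58559027619236 [[ 0.882  0.455  0.124  0.463]
 [ 0.472 -0.85  -0.234  0.352]
 [-0.002  0.265 -0.964  0.435]
 [ 0.     0.     0.     1.   ]]
```

View pics/w1.png

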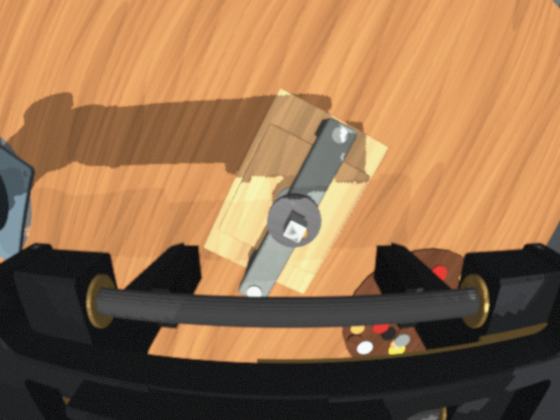

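The wrist picture shows the drive at about (296,229) on its round collar, with the press bridge running from (340,135) to (255,290). I zoom in for its yaw.

```bash
cat >> h.py <<'E'
def fish(f,u,v,d):
    x=(u-f['cx'])/f['fx'];y=(v-f['cy'])/f['fy'];t=np.hypot(x,y)+1e-9;k=np.tan(t)/t
    p=np.stack([x*k*d,y*k*d,d+0*x],-1);T=np.linalg.inv(f['camera_from_world']);return p@T[:3,:3].T+T[:3,3]
def fpts(f):
    v,u=np.mgrid[:420,:560];return fish(f,u,v,f['depth'])
E
python3 - <<'E'
from h import *
f=L('wrist');P=fpts(f);c=f['color'][190:260,250:340]
cv2.imwrite('pics/w1z.png',cv2.resize(c,None,fx=8,fy=8,interpolation=cv2.INTER_CUBIC))
Q=P[190:260,250:340].reshape(-1,3)*1e3
for l,h in((114,124),(126,140),(126,151),(153,165)):
    q=Q[(Q[:,2]>l)&(Q[:,2]<h)]
    print(l,h,len(q),cv2.minAreaRect(q[:,:2].astype(np.float32)),q.mean(0).round(1))
m=(P[...,2]>.105)&(P[...,2]<.112); 
q=P[m]*1e3;print(cv2.minAreaRect(q[:,:2].astype(np.float32)),len(q))
E
```

```text
114 124 1835 ((515.916015625, 267.2655334472656), (55.52665710449219, 55.74524688720703), 67.93829345703125) [514.1 269.7 121.1]
126 140 91 ((511.9842224121094, 271.3359069824219), (21.841981887817383, 11.114145278930664), 45.8974723815918) [513.1 272.4 133.2]
126 151 212 ((518.6570434570312, 267.69561767578125), (21.821441650390625, 15.447388648986816), 1.9018791913986206) [515.6 271.4 140.5]
153 165 233 ((515.7372436523438, 267.398681640625), (14.429594993591309, 15.153031349182129), 0.4664929509162903) [514.9 268.6 158.5]
((513.047607421875, 266.6507568359375), (40.053958892822266, 219.74098205566406), 0.9686269164085388) 4218
```

View pics/w1z.png

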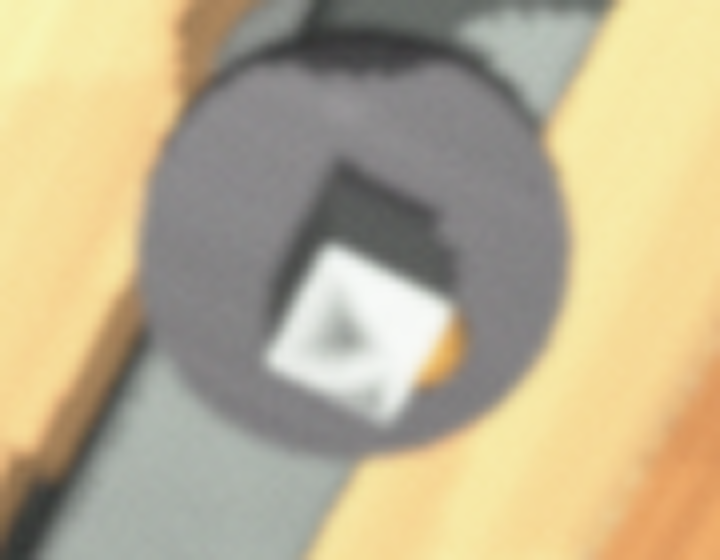

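```bash
python3 -m crank '[{"tx":-45,"ty":-26,"tz":0,"rx":0,"ry":0,"rz":5},{"tx":-95,"ty":-55,"tz":0,"rx":0,"ry":0,"rz":10},{"tx":-145,"ty":-84,"tz":0,"rx":0,"ry":0,"rz":15},{"tx":-195,"ty":-112,"tz":0,"rx":0,"ry":0,"rz":20},{"tx":-245,"ty":-141,"tz":0,"rx":0,"ry":0,"rz":26},{"tx":-295,"ty":-170,"tz":0,"rx":0,"ry":0,"rz":32},{"tx":-345,"ty":-199,"tz":10,"rx":0,"ry":0,"rz":38},{"tx":-395,"ty":-228,"tz":30,"rx":0,"ry":0,"rz":44},{"tx":-445,"ty":-256,"tz":50,"rx":0,"ry":0,"rz":50},{"tx":-495,"ty":-285,"tz":70,"rx":0,"ry":0,"rz":55},{"tx":-531,"ty":-306,"tz":85,"rx":0,"ry":0,"rz":59.3},{"tx":-531,"ty":-306,"tz":85,"rx":0,"ry":0,"rz":59.3},{"tx":-531,"ty":-306,"tz":85,"rx":0,"ry":0,"rz":59.3}]' 0.6 && python3 - <<'E'
from h import *
f=grab('wrist'); cv2.imwrite('pics/w2.png',f['color']); P=fpts(f)*1e3
m=(P[...,2]>84)&(P[...,2]<103)&(np.hypot(P[...,0]-472,P[...,1]+321)<70)
q=P[m];print(len(q),cv2.minAreaRect(q[:,:2].astype(np.float32)),q.mean(0))
q=q[q[:,2]>90];print(len(q),cv2.minAreaRect(q[:,:2].astype(np.float32)),q.mean(0))
E
```

```text
time: 2.9
position: [0.4747, -0.3183, 0.2111]
orientation: [-0.001, 0.87, 0.493, -0.001]
ft_force: [0.2, -0.3, 0.1]
finger_gap: 0.0528
2015 ((474.6576843261719, -321.05718994140625), (100.01789855957031, 13.777117729187012), 58.78738021850586) [ 476.33714268 -318.13936298   95.88870599]
2006 ((474.649658203125, -321.0704345703125), (99.98695373535156, 13.777117729187012), 58.787391662597656) [ 476.23213974 -318.31948817   95.93616518]
```

View pics/w2.png

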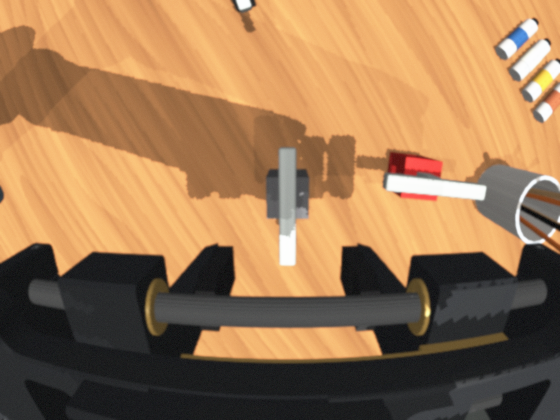

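The bar lies centred between the jaws at (288,205). Red key at (415,178), pot at (520,205). I check that the gripper body will clear the pot and brushes.

```bash
python3 - <<'E'
from h import *
for n in('top','scene'):
    P=pts(L(n))*1e3; d=P[...,:2]-[474.6,-321]; a=d@[.858,-.514]; b=d@[.514,.858]
    m=(P[...,2]>98)&(P[...,2]<400)&(abs(a)<260)&(abs(b)<150)&(P[...,0]>300)
    print(n,m.sum()); 
    if m.sum(): 
        A=np.c_[a[m],b[m],P[m][:,2]]; print(np.percentile(A,[0,2,50,98],0).round()); k=A[A[:,0]<125]; print(len(k),k[:8].round())
E
```

```text
top 354
[[ -8. -41.  98.]
 [ -2. -38.  99.]
 [253.  -3. 177.]
 [258.  31. 215.]]
14 [[113.  24.  99.]
 [108.  14.  99.]
 [ 98.  18.  98.]
 [ 83.  25.  99.]
 [ -6.  46.  99.]
 [ -1.  17.  99.]
 [ -7.  24.  98.]
 [  1.   9.  98.]]
scene 850
[[ -5. -46.  98.]
 [229. -39. 114.]
 [243.  -4. 193.]
 [260.  31. 216.]]
8 [[ -2.  47.  99.]
 [  1.  38.  98.]
 [ -5. -10.  98.]
 [  0. -14.  98.]
 [ -2. -45.  98.]
 [  2. -46.  98.]
 [110.  22.  98.]
 [121.  17.  98.]]
```

```bash
python3 -m crank '[{"tx":-2.4,"ty":1.4,"tz":30,"rx":0,"ry":0,"rz":0.3},{"tx":-2.4,"ty":1.4,"tz":70,"rx":0,"ry":0,"rz":0.3},{"tx":-2.4,"ty":1.4,"tz":105,"rx":0,"ry":0,"rz":0.3},{"tx":-2.4,"ty":1.4,"tz":128,"rx":0,"ry":0,"rz":0.3},{"tx":-2.4,"ty":1.4,"tz":134,"rx":0,"ry":0,"rz":0.3},{"tx":-2.4,"ty":1.4,"tz":134,"rx":0,"ry":0,"rz":0.3},{"tx":-2.4,"ty":1.4,"tz":134,"rx":0,"ry":0,"rz":0.3}]' && python3 -m crank '[{"tx":0,"ty":0,"tz":0,"rx":0,"ry":0,"rz":0},{"tx":0,"ty":0,"tz":0,"rx":0,"ry":0,"rz":0},{"tx":0,"ty":0,"tz":0,"rx":0,"ry":0,"rz":0},{"tx":0,"ty":0,"tz":0,"rx":0,"ry":0,"rz":0},{"tx":0,"ty":0,"tz":0,"rx":0,"ry":0,"rz":0}]' 0 55
```

```text
time: 3.82
position: [0.4757, -0.3208, 0.0786]
orientation: [0.0, 0.871, 0.491, 0.0]
ft_force: [1.4, 0.2, -0.3]
finger_gap: 0.0524
time: 4.45
position: [0.4752, -0.3206, 0.0784]
orientation: [-0.0, 0.871, 0.491, -0.0]
ft_force: [0.1, 0.7, -1.6]
finger_gap: 0.0133
```

```bash
python3 -m crank '[{"tx":0,"ty":0,"tz":-25,"rx":0,"ry":0,"rz":0},{"tx":0,"ty":0,"tz":-65,"rx":0,"ry":0,"rz":0},{"tx":0,"ty":0,"tz":-110,"rx":0,"ry":0,"rz":0},{"tx":15,"ty":-8,"tz":-155,"rx":0,"ry":0,"rz":0},{"tx":45,"ty":-23,"tz":-190,"rx":0,"ry":0,"rz":-2},{"tx":88,"ty":-45,"tz":-205,"rx":0,"ry":0,"rz":-5},{"tx":132,"ty":-68,"tz":-205,"rx":0,"ry":0,"rz":-8},{"tx":176,"ty":-91,"tz":-205,"rx":0,"ry":0,"rz":-11},{"tx":220,"ty":-114,"tz":-205,"rx":0,"ry":0,"rz":-14},{"tx":264,"ty":-137,"tz":-205,"rx":0,"ry":0,"rz":-17},{"tx":308,"ty":-159,"tz":-205,"rx":0,"ry":0,"rz":-20},{"tx":352,"ty":-182,"tz":-205,"rx":0,"ry":0,"rz":-23},{"tx":396,"ty":-205,"tz":-205,"rx":0,"ry":0,"rz":-26},{"tx":440,"ty":-228,"tz":-205,"rx":0,"ry":0,"rz":-29},{"tx":478,"ty":-247,"tz":-205,"rx":0,"ry":0,"rz":-31},{"tx":505,"ty":-261,"tz":-205,"rx":0,"ry":0,"rz":-31.9},{"tx":522,"ty":-270,"tz":-205,"rx":0,"ry":0,"rz":-31.9},{"tx":522,"ty":-270,"tz":-205,"rx":0,"ry":0,"rz":-31.9},{"tx":522,"ty":-270,"tz":-205,"rx":0,"ry":0,"rz":-31.9},{"tx":522,"ty":-270,"tz":-205,"rx":0,"ry":0,"rz":-31.9}]' && python3 - <<'E'
from h import *
f=grab('scene'); np.savez('s3.npz',**f); t=grab('top')
P=pts(f)*1e3
m=(P[...,2]>205)&(P[...,2]<255)&(np.hypot(P[...,0]-515,P[...,1]-266)<45)
q=P[m];print(len(q),q.mean(0).round(1),np.percentile(q,[2,98],0).round(1))
c=f['color'][20:200,250:460]; cv2.imwrite('pics/s3.png',cv2.resize(c,None,fx=3.3,fy=3.3,interpolation=cv2.INTER_CUBIC))
E
```

```text
time: 6.95
position: [0.5152, 0.2639, 0.2838]
orientation: [0.0, 0.704, 0.71, -0.0]
ft_force: [-0.0, -0.5, -4.8]
finger_gap: 0.0133
482 [519.4 249.5 230.5] [[495.3 239.8 208.1]
 [535.1 279.5 254.1]]
```

View pics/s3.png

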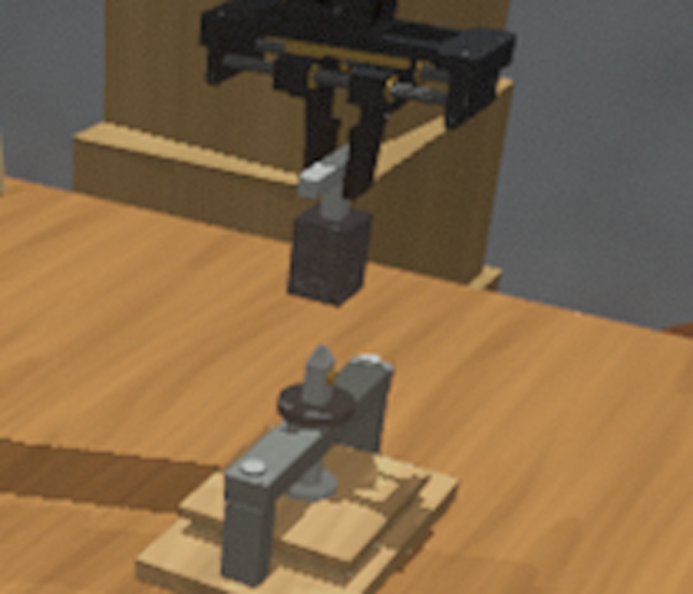

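The key hangs above the drive: barrel at crop (330,255), nose at (320,350), ball on the +x side. I check tilt and offset in the same camera frame.

```bash
python3 - <<'E'
from h import *
f=L('scene');P=pts(f)*1e3
m=(P[...,2]>200)&(P[...,2]<264)&(np.hypot(P[...,0]-515,P[...,1]-262)<45)
q=P[m]
for l in range(204,262,8):
    s=q[(q[:,2]>=l)&(q[:,2]<l+8)]
    a=s[(s[:,0]<528)&(s[:,1]<250)]; b=s[(s[:,0]>530)&(s[:,1]>246)]
    print(l,len(a),len(b),'-y face y',np.median(a[:,1]).round(1) if len(a) else 0,'+x face x',np.median(b[:,0]).round(1) if len(b) else 0,'ymax',s[:,1].max().round(1) if len(s) else 0)
a=q[(q[:,0]<528)&(q[:,1]<250)&(q[:,2]>207)&(q[:,2]<252)]
A=np.c_[a[:,0]-515,a[:,2]-230,np.ones(len(a))]; print('y=..',np.linalg.lstsq(A,a[:,1],rcond=None)[0])
b=q[(q[:,0]>530)&(q[:,1]>246)&(q[:,2]>207)&(q[:,2]<252)]
A=np.c_[b[:,1]-262,b[:,2]-230,np.ones(len(b))]; print('x=..',np.linalg.lstsq(A,b[:,0],rcond=None)[0])
# drive
m=(P[...,2]>116)&(P[...,2]<164)&(np.hypot(P[...,0]-515,P[...,1]-264)<30)
q=P[m]
for l,h in((116,123),(128,150),(153,165)):
    s=q[(q[:,2]>l)&(q[:,2]<h)]; print(l,len(s),np.percentile(s,[1,99],0).round(1)[:,:2].tolist(),cv2.minEnclosingCircle(s[:,:2].astype(np.float32)))
E
```

```text
204 32 14 -y face y 242.3 +x face x 533.6 ymax 282.5
212 47 22 -y face y 242.1 +x face x 533.4 ymax 280.5
220 37 16 -y face y 243.4 +x face x 533.7 ymax 283.2
228 34 19 -y face y 242.6 +x face x 533.7 ymax 281.9
236 51 22 -y face y 242.6 +x face x 534.1 ymax 280.0
244 45 20 -y face y 242.3 +x face x 534.4 ymax 279.7
252 50 20 -y face y 242.3 +x face x 534.3 ymax 283.0
260 28 13 -y face y 245.9 +x face x 533.3 ymax 281.4
y=.. [ 1.75214509e-02 -6.27819489e-04  2.42695978e+02]
x=.. [-5.77318056e-03  2.48675820e-02  5.33883546e+02]
116 190 [[489.5, 236.7], [542.1, 289.3]] ((515.9193115234375, 263.2260437011719), 28.654682159423828)
128 79 [[506.4, 255.2], [527.0, 272.4]] ((516.8995361328125, 262.6829833984375), 11.645116806030273)
153 32 [[507.8, 256.0], [521.1, 271.6]] ((514.5919189453125, 264.3553466796875), 9.187535285949707)
```

```bash
python3 -m crank '[{"tx":1,"ty":1.5,"tz":15,"rx":0,"ry":0,"rz":0},{"tx":1,"ty":1.5,"tz":35,"rx":0,"ry":0,"rz":0},{"tx":1,"ty":1.5,"tz":48,"rx":0,"ry":0,"rz":0},{"tx":1,"ty":1.5,"tz":54,"rx":0,"ry":0,"rz":0},{"tx":1,"ty":1.5,"tz":58,"rx":0,"ry":0,"rz":0},{"tx":1,"ty":1.5,"tz":60,"rx":0,"ry":0,"rz":0},{"tx":1,"ty":1.5,"tz":60,"rx":0,"ry":0,"rz":0}]' && python3 -m crank '[{"tx":0,"ty":0,"tz":3,"rx":0,"ry":0,"rz":0},{"tx":0,"ty":0,"tz":6,"rx":0,"ry":0,"rz":0},{"tx":0,"ty":0,"tz":9,"rx":0,"ry":0,"rz":0},{"tx":0,"ty":0,"tz":12,"rx":0,"ry":0,"rz":0},{"tx":0,"ty":0,"tz":12,"rx":0,"ry":0,"rz":0}]'
```

```text
time: 7.92
position: [0.5166, 0.2657, 0.224]
orientation: [-0.0, 0.703, 0.711, 0.0]
ft_force: [-0.1, 0.6, -5.0]
finger_gap: 0.0136
time: 8.55
position: [0.5176, 0.2661, 0.213]
orientation: [0.0, 0.703, 0.711, 0.001]
ft_force: [-0.4, 0.3, 2.8]
finger_gap: 0.0134
```

```bash
python3 -m crank '[{"tx":0,"ty":0,"tz":3,"rx":0,"ry":0,"rz":0},{"tx":0,"ty":0,"tz":6,"rx":0,"ry":0,"rz":0},{"tx":0,"ty":0,"tz":9,"rx":0,"ry":0,"rz":0},{"tx":0,"ty":0,"tz":11,"rx":0,"ry":0,"rz":0},{"tx":0,"ty":0,"tz":13,"rx":0,"ry":0,"rz":0},{"tx":0,"ty":0,"tz":14,"rx":0,"ry":0,"rz":0},{"tx":0,"ty":0,"tz":14,"rx":0,"ry":0,"rz":0}]'; python3 -m crank '[{"tx":0,"ty":0,"tz":1,"rx":0,"ry":0,"rz":0},{"tx":0,"ty":0,"tz":2,"rx":0,"ry":0,"rz":0},{"tx":0,"ty":0,"tz":2,"rx":0,"ry":0,"rz":0}]'
```

```text
time: 9.43
position: [0.5174, 0.2661, 0.1987]
orientation: [0.0, 0.703, 0.711, 0.001]
ft_force: [-0.5, 1.1, -5.3]
finger_gap: 0.0132
time: 9.8
position: [0.5186, 0.2665, 0.198]
orientation: [0.0, 0.703, 0.711, 0.003]
ft_force: [-0.7, 0.3, 5.2]
finger_gap: 0.0134
```

```bash
python3 -m crank '[{"tx":0,"ty":0,"tz":2,"rx":0,"ry":0,"rz":0},{"tx":0,"ty":0,"tz":3,"rx":0,"ry":0,"rz":0},{"tx":0,"ty":0,"tz":3,"rx":0,"ry":0,"rz":0}]'; python3 - <<'E'
from h import *
f=grab('scene'); P=pts(f)*1e3
c=f['color'][60:200,270:440]; cv2.imwrite('pics/s4.png',cv2.resize(c,None,fx=4.2,fy=4.2,interpolation=cv2.INTER_CUBIC))
E
```

```text
time: 10.18
position: [0.5208, 0.2675, 0.1979]
orientation: [0.001, 0.703, 0.711, 0.005]
ft_force: [-1.1, 0.6, 13.5]
finger_gap: 0.0133
```

View pics/s4.png

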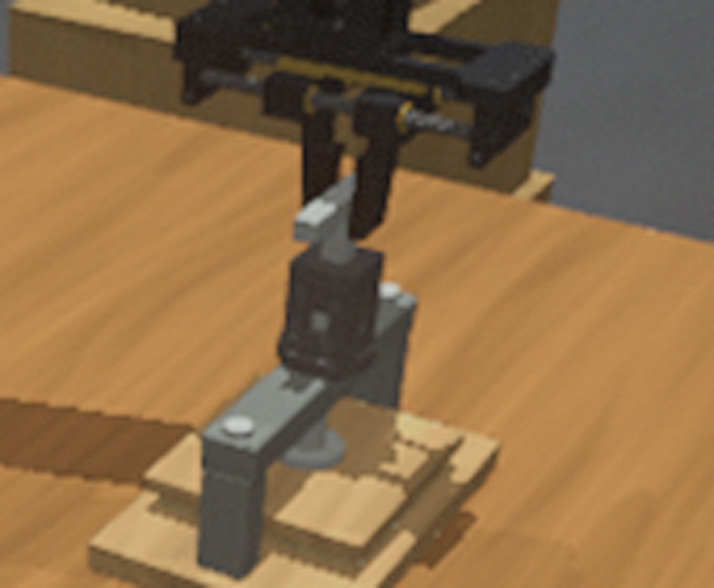

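```bash
python3 -m crank '[{"tx":-1,"ty":-3,"tz":0,"rx":0,"ry":0,"rz":0},{"tx":-1,"ty":-3,"tz":0,"rx":0,"ry":0,"rz":0}]'; python3 -m crank '[{"tx":0,"ty":0,"tz":0,"rx":0,"ry":0,"rz":0},{"tx":0,"ty":0,"tz":0,"rx":0,"ry":0,"rz":0},{"tx":0,"ty":0,"tz":0,"rx":0,"ry":0,"rz":0},{"tx":0,"ty":0,"tz":0,"rx":0,"ry":0,"rz":0}]' 0.6; python3 -m crank '[{"tx":0,"ty":0,"tz":-10,"rx":0,"ry":0,"rz":0},{"tx":0,"ty":0,"tz":-30,"rx":0,"ry":0,"rz":0},{"tx":0,"ty":0,"tz":-60,"rx":0,"ry":0,"rz":0},{"tx":-20,"ty":-20,"tz":-95,"rx":0,"ry":0,"rz":0},{"tx":-50,"ty":-50,"tz":-120,"rx":0,"ry":0,"rz":0},{"tx":-80,"ty":-80,"tz":-130,"rx":0,"ry":0,"rz":0},{"tx":-80,"ty":-80,"tz":-130,"rx":0,"ry":0,"rz":0},{"tx":-80,"ty":-80,"tz":-130,"rx":0,"ry":0,"rz":0}]'; python3 - <<'E'
from h import *
for n in('scene','top'):
    f=grab(n); P=pts(f)*1e3
    near=np.hypot(P[...,0]-516,P[...,1]-265)<62
    for l,h in((205,225),(169,178),(116,123)):
        q=P[near&(P[...,2]>l)&(P[...,2]<h)]
        if len(q)>5: print(n,l,len(q),cv2.minAreaRect(q[:,:2].astype(np.float32)),'zmed',np.percentile(q[:,2],[50,95]).round(1))
    if n=='scene':
        q=P[near&(P[...,2]>128)&(P[...,2]<168)&(P[...,1]<252)]; b=P[near&(P[...,2]>128)&(P[...,2]<168)&(P[...,0]>530)]
        A=np.c_[q[:,[0,2]]-[515,145],np.ones(len(q))];print('y face',np.linalg.lstsq(A,q[:,1],rcond=None)[0].round(3))
        A=np.c_[b[:,[1,2]]-[265,145],np.ones(len(b))];print('x face',np.linalg.lstsq(A,b[:,0],rcond=None)[0].round(3))
        c=f['color'][85:185,300:400]; cv2.imwrite('pics/s5.png',cv2.resize(c,None,fx=6,fy=6,interpolation=cv2.INTER_CUBIC))
    q=P[(np.hypot(P[...,0]-539,P[...,1]+119.5)<55)&(P[...,2]>85)&(P[...,2]<105)]
    print('slim',cv2.minAreaRect(q[:,:2].astype(np.float32)))
E
```

```text
time: 10.48
position: [0.5178, 0.2665, 0.1981]
orientation: [0.001, 0.703, 0.711, 0.006]
ft_force: [0.2, -0.1, 0.7]
finger_gap: 0.0133
time: 10.98
position: [0.5178, 0.2665, 0.198]
orientation: [0.001, 0.703, 0.711, 0.005]
ft_force: [1.0, 0.6, -0.1]
finger_gap: 0.051
time: 11.98
position: [0.4378, 0.1855, 0.3273]
orientation: [0.001, 0.703, 0.711, 0.006]
ft_force: [-0.1, 0.6, 0.7]
finger_gap: 0.0529
scene 205 197 ((516.6524658203125, 263.2101745605469), (15.1696195602417, 100.87628936767578), 1.240793228149414) zmed [214.7 216.8]
scene 169 148 ((515.875244140625, 263.29986572265625), (41.516571044921875, 43.697608947753906), 3.0294296741485596) zmed [174.6 176.5]
scene 116 90 ((518.9774169921875, 255.82830810546875), (55.104496002197266, 38.15788269042969), 27.530662536621094) zmed [120.3 122.4]
y face [ 4.20000e-02 -2.10000e-02  2.45383e+02]
x face [3.70000e-02 2.10000e-02 5.34921e+02]
slim ((539.5077514648438, -118.68649291992188), (90.78182220458984, 12.870490074157715), 75.70578002929688)
top 116 32 ((503.13092041015625, 247.93472290039062), (15.70335865020752, 46.04945755004883), 60.02371597290039) zmed [119.2 122.3]
slim ((538.6834106445312, -119.35938262939453), (89.7170181274414, 11.024211883544922), 76.49730682373047)
```

View pics/s5.png

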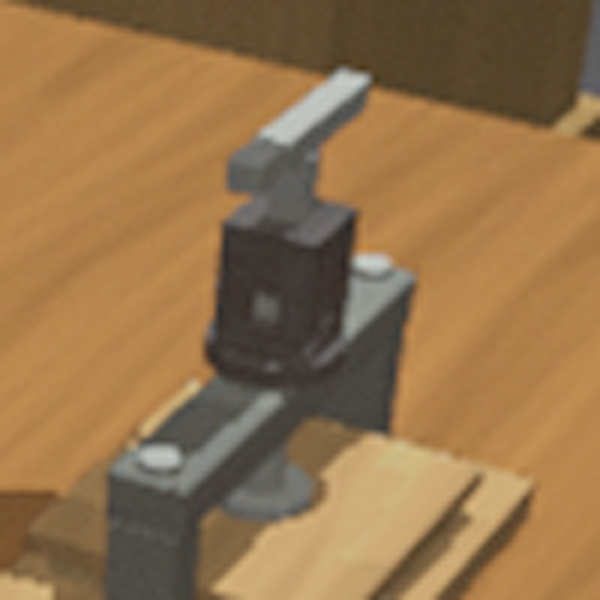

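Fully seated by height (bar top 214.7, barrel top 174.6, as expected). The ball's +x window is in shade, so one close look from the +x side with the wrist camera.

```bash
python3 -m crank '[{"tx":10,"ty":40,"tz":-10,"rx":0,"ry":0,"rz":0},{"tx":25,"ty":90,"tz":-10,"rx":0,"ry":0,"rz":0},{"tx":40,"ty":140,"tz":-10,"rx":0,"ry":0,"rz":0},{"tx":52,"ty":190,"tz":-10,"rx":0,"ry":0,"rz":0},{"tx":66,"ty":240,"tz":-5,"rx":0,"ry":0,"rz":0},{"tx":78,"ty":275,"tz":20,"rx":8,"ry":0,"rz":0},{"tx":78,"ty":283,"tz":55,"rx":14,"ry":0,"rz":0},{"tx":78,"ty":283,"tz":80,"rx":20,"ry":0,"rz":0},{"tx":78,"ty":283,"tz":87,"rx":20,"ry":0,"rz":0},{"tx":78,"ty":283,"tz":87,"rx":20,"ry":0,"rz":0},{"tx":78,"ty":283,"tz":87,"rx":20,"ry":0,"rz":0}]'; python3 - <<'E'
from h import *
f=grab('wrist'); T=f['camera_from_world']; p=T[:3,:3]@[.535,.264,.14]+T[:3,3]
t=np.arctan2(np.hypot(*p[:2]),p[2]); e=p[:2]/np.hypot(*p[:2])*t*f['fx']; u,v=int(f['cx']+e[0]),int(f['cy']+e[1]); print(u,v)
c=f['color'][max(v-45,0):v+45,max(u-60,0):u+60]; c=cv2.resize(c,None,fx=6,fy=6,interpolation=cv2.INTER_CUBIC)
cv2.imwrite('pics/w5.png',cv2.convertScaleAbs(c,alpha=1.6,beta=10))
E
```

```text
time: 13.45
position: [0.7211, 0.2684, 0.2461]
orientation: [-0.12, 0.692, 0.702, -0.116]
ft_force: [0.2, 0.7, 0.7]
finger_gap: 0.0529
146 196
```

View pics/w5.png

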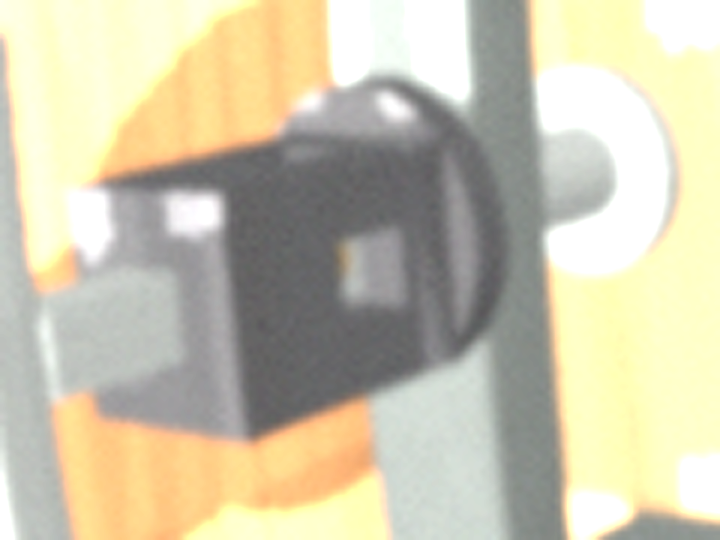

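The window (crop 340–405, 230–305) shows brass at its upper-left edge (345,260), with the sill in front hiding the rest; the view is steep and from the side. A lower, squarer view will tell more.

```bash
python3 -m crank '[{"tx":-20,"ty":8,"tz":22,"rx":5,"ry":0,"rz":0},{"tx":-40,"ty":16,"tz":44,"rx":10,"ry":0,"rz":0},{"tx":-60,"ty":24,"tz":66,"rx":15,"ry":0,"rz":0},{"tx":-60,"ty":24,"tz":66,"rx":15,"ry":0,"rz":0},{"tx":-60,"ty":24,"tz":66,"rx":15,"ry":0,"rz":0}]'; python3 - <<'E'
from h import *
f=grab('wrist'); T=f['camera_from_world']; print(np.linalg.inv(T)[:3,3].round(3)); p=T[:3,:3]@[.535,.264,.14]+T[:3,3]
t=np.arctan2(np.hypot(*p[:2]),p[2]); e=p[:2]/np.hypot(*p[:2])*t*f['fx']; u,v=int(f['cx']+e[0]),int(f['cy']+e[1]); print(u,v)
c=f['color'][max(v-30,0):v+30,max(u-40,0):u+40]; c=cv2.resize(c,None,fx=9,fy=9,interpolation=cv2.INTER_CUBIC)
cv2.imwrite('pics/w6.png',cv2.convertScaleAbs(c,alpha=2,beta=10))
E
```

```text
time: 14.12
position: [0.7087, 0.2077, 0.1724]
orientation: [-0.203, 0.673, 0.683, -0.196]
ft_force: [-0.6, 0.5, -0.0]
finger_gap: 0.0528
[0.784 0.275 0.29 ]
137 138
```

View pics/w6.png

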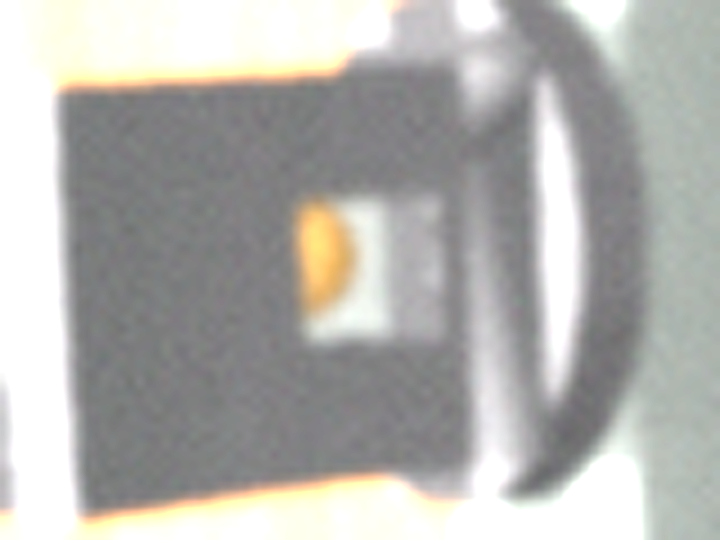

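Brass ball is clearly in the window (crop 300–355, 203–312), roughly centred, with the drive's face and sill below. At 1 px/mm I cannot tell whether it is fully proud, so I go closer (still clear of the key).

```bash
python3 -m crank '[{"tx":-4,"ty":-18,"tz":30,"rx":0,"ry":0,"rz":0},{"tx":-8,"ty":-38,"tz":64,"rx":0,"ry":0,"rz":0},{"tx":-11,"ty":-52,"tz":88,"rx":0,"ry":0,"rz":0},{"tx":-11,"ty":-57,"tz":96,"rx":0,"ry":0,"rz":0},{"tx":-11,"ty":-57,"tz":96,"rx":0,"ry":0,"rz":0},{"tx":-11,"ty":-57,"tz":96,"rx":0,"ry":0,"rz":0}]'; cat > w.py <<'E'
from h import *
def proj(T,f,p):
    p=T[:3,:3]@np.array(p)+T[:3,3]; n=np.hypot(*p[:2]); t=np.arctan2(n,p[2]); return np.array([f['cx'],f['cy']])+p[:2]/n*t*f['fx']
E
python3 - <<'E'
from w import *
f=grab('wrist'); T=f['camera_from_world']; print(np.linalg.inv(T)[:3,3].round(3))
u,v=proj(T,f,[.535,.264,.14]).astype(int); u0,v0=max(u-40,0),max(v-30,0); print(u,v,u0,v0)
# model prediction in crop pixels (key at 516.. centred): row of edges at mid y, for several pushes
c=f['color'][v0:v0+60,u0:u0+80]; c=cv2.resize(c,None,fx=9,fy=9,interpolation=cv2.INTER_CUBIC)
cv2.imwrite('pics/w7.png',cv2.convertScaleAbs(c,alpha=2,beta=10))
E
```

```text
time: 14.92
position: [0.6105, 0.197, 0.1235]
orientation: [-0.202, 0.674, 0.684, -0.195]
ft_force: [0.3, -0.6, 0.2]
finger_gap: 0.0527
[0.685 0.264 0.242]
153 125 113 95
```

View pics/w7.png

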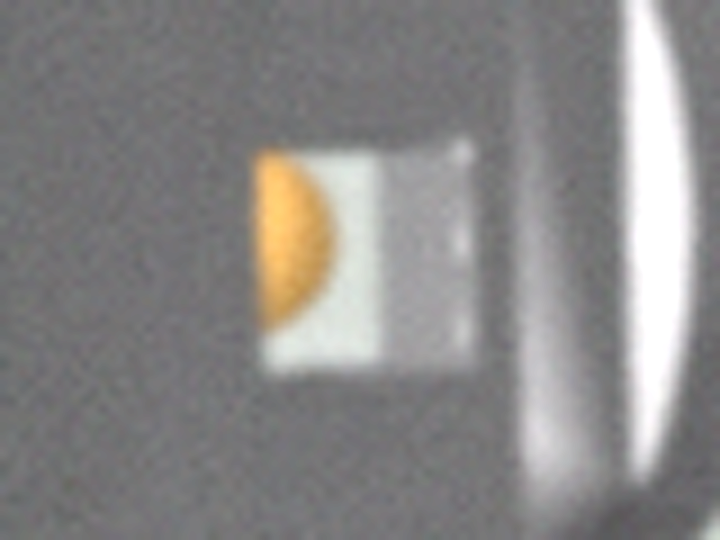

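The close view shows the ball in the window (crop 258–335 × 152–330), drive face to 380, sill to 475; the ball sits about 1 mm off-centre. I compare those edges with the projected geometry for several ball depths.

```bash
python3 - <<'E'
from w import *
from scipy.optimize import least_squares
f=L('wrist'); T=f['camera_from_world']
R=lambda x,o:(x+.5)/9-.5+o
ue=[R(x,113) for x in(258,380,475)]; ub=R(335,113)
y0=.264
def key(q): # key x, z ; window edges on centre line
    x,z=q; return [proj(T,f,[x+.020,y0,z+.028])[0],proj(T,f,[x+.010,y0,z+.013])[0],proj(T,f,[x+.020,y0,z+.013])[0]]
s=least_squares(lambda q:np.array(key(q))-ue,[.516,.12]); kx,kz=s.x; print('key x,z',s.x.round(4),'resid px',s.fun.round(2))
for kz in (kz,.120):
  kx=least_squares(lambda q:np.array(key([q[0],kz]))-ue,[.516]).x[0]; print('z',round(kz,4),'x',round(kx,4),np.round(np.array(key([kx,kz]))-ue,2))
  v,w=np.mgrid[-np.pi/2:np.pi/2:60j,0:2*np.pi:120j]; S=np.stack([np.cos(v)*np.cos(w),np.cos(v)*np.sin(w),np.sin(v)],-1).reshape(-1,3)*.006
  for dx in(-.002,0,.002):   # key offset relative to drive
    for p in(0,.002,.004):
        X=S+[kx-dx+.008-p,y0,kz+.020]; X=X[X[:,0]>=kx-dx+.008-1e-9]
        U=np.array([proj(T,f,a) for a in X]); k=U[:,0]<ue[0]+.7; k=U[:,0]>ue[0]
        ch=U[(U[:,0]>ue[0])&(U[:,0]<ue[0]+1)]
        print('dx',dx,'p',p,'edge err px',round(U[:,0].max()-ub,2),'chord',np.ptp(ch[:,1]).round(1) if len(ch) else None)
hs=cv2.cvtColor(f['color'],cv2.COLOR_BGR2HSV)[95:155,113:193]
m=(hs[...,1]>110)&(hs[...,2]>50); n,l,st,c=cv2.connectedComponentsWithStats(m.astype(np.uint8)); print(st,c.round(1))
E
```

```text
key x,z [0.5255 0.1263] resid px [ 0.04 -0.09  0.05]
z 0.1263 x 0.5255 [ 0.04 -0.09  0.05]
dx -0.002 p 0 edge err px 5.32 chord 22.0
dx -0.002 p 0.002 edge err px 3.25 chord 20.9
dx -0.002 p 0.004 edge err px 1.08 chord 15.7
dx 0 p 0 edge err px 3.25 chord 22.5
dx 0 p 0.002 edge err px 1.22 chord 21.1
dx 0 p 0.004 edge err px -0.92 chord 16.0
dx 0.002 p 0 edge err px 1.22 chord 22.1
dx 0.002 p 0.002 edge err px -0.78 chord 20.5
dx 0.002 p 0.004 edge err px -2.89 chord 15.7
z 0.12 x 0.5162 [ 0.83 -0.14 -0.65]
dx -0.002 p 0 edge err px 5.24 chord 20.4
dx -0.002 p 0.002 edge err px 3.29 chord 18.9
dx -0.002 p 0.004 edge err px 1.25 chord 14.1
dx 0 p 0 edge err px 3.29 chord 21.1
dx 0 p 0.002 edge err px 1.38 chord 19.8
dx 0 p 0.004 edge err px -0.64 chord 15.0
dx 0.002 p 0 edge err px 1.38 chord 20.9
dx 0.002 p 0.002 edge err px -0.51 chord 19.6
dx 0.002 p 0.004 edge err px -2.5 chord 14.9
[[   0    0   80   60 4695]
 [  29   17    8   19  105]] [[39.7 29.6]
 [31.6 26.1]]
```

Edges alone leave dx + ball-push ambiguous (noisy at ~1.7 px/mm). The depth image gives it directly: average several frames and fit the barrel face, drive flat and ball sphere.

```bash
python3 - <<'E'
from w import *
from scipy.optimize import least_squares
fs=[r.grab_frame('wrist') for _ in range(12)]; f=fs[0]
D=np.stack([g['depth'] for g in fs]); D[D<=0]=np.nan; d=np.nanmedian(D,0); C=np.mean([g['color'] for g in fs],0).astype(np.uint8)
np.savez('avg.npz',d=d,C=C); cv2.imwrite('pics/avg.png',C)
v,u=np.mgrid[:420,:560]; P=fish(f,u,v,d)*1e3
hs=cv2.cvtColor(C,cv2.COLOR_BGR2HSV)[95:155,113:193]; Pc=P[95:155,113:193]
ball=((hs[...,1]>110)&(hs[...,2]>50)).astype(np.uint8); b=cv2.erode(ball,np.ones((3,3)))>0
face=Pc[5:52,3:24].reshape(-1,3); fl=Pc[20:37,39:41].reshape(-1,3)
print('noise',np.nanstd(D[:,110,125])*1e3,'face x',np.median(face[:,0]).round(2),'z',face[:,2].min(),face[:,2].max())
A=np.c_[face[:,1:]-[264,150],np.ones(len(face))]; k=np.linalg.lstsq(A,face[:,0],rcond=None); print('face plane',k[0].round(3),'rms',np.sqrt(k[1]/len(face)))
print('drive flat pts',np.median(fl,0).round(2))
Q=Pc[b]; print('ball pts',len(Q),np.median(Q,0).round(2),'xmax',np.sort(Q[:,0])[-6:].round(2))
s=least_squares(lambda c:np.linalg.norm(Q-c,axis=1)-6,[524,264,140],loss='soft_l1'); print('sphere c',s.x.round(2),'rms',np.sqrt((s.fun**2).mean()).round(2))
print((Pc[26,26:52,:]).round(1)[:, [0,2]].tolist())
E
```

```text
noise 0.5695799 face x 538.26 z 152.3496760769789 165.16066876991428
face plane [-1.50000e-02 -1.00000e-03  5.38305e+02] rms [0.25147902]
drive flat pts [524.46 265.29 133.16]
ball pts 58 [530.05 266.82 142.07] xmax [530.46 530.48 530.52 530.53 530.54 530.65]
sphere c [524.37 266.7  142.08] rms 0.24
[[538.4, 151.0], [538.2, 150.3], [537.7, 149.3], [529.6, 143.7], [530.4, 143.5], [530.2, 142.7], [530.3, 142.1], [529.9, 141.2], [530.5, 140.9], [530.7, 140.4], [528.9, 138.5], [526.6, 136.3], [524.2, 134.0], [524.5, 133.5], [524.4, 132.7], [524.8, 132.3], [529.0, 134.5], [529.9, 134.4], [530.6, 134.2], [532.3, 134.6], [533.2, 134.6], [534.1, 134.5], [534.6, 134.2], [535.8, 134.3], [536.7, 134.3], [537.8, 134.5]]<stdin>:4: RuntimeWarning: All-NaN slice encountered
```

Depth settles it: drive flat x = 524.5, fitted ball centre x = 524.4, so the ball stands a full 6 mm proud in the window. The arm touches nothing; I hand in.

```bash
python3 -c "
from rig import r
s=r.state();print(s['time'],s['ft_force'].round(1) if hasattr(s['ft_force'],'round') else s['ft_force']);r.close_job()"
```

```text
15.575 [ 0.3 -0.6 -0.2]
the job is handed in; nothing more can be done
```

The stout key is fully home on the press drive, standing upright and let go, with the ball out in its window. I handed the job in at 15.6 s. I gripped it by the crossbar, turned it to match the drive, lowered it and pushed until it stopped on the collar with about 18 N.

**Last checks**
- **Seating:** the crossbar top was at 214.7 mm and the barrel top at 174.6 mm; fully home these should be 215 and 174.
- **Ball:** an averaged close-up depth image put the ball's centre on the drive's flat to within 0.1 mm. That means it is fully out, about 6 mm proud, in the +x window.
- **Slim key:** it measures where it stood before, within about 1 mm.
- **Red look-alike:** I never went near it, but I did not measure it again at the end.
- **Robot:** the wrist force read about 0 N at hand-in, with the gripper clear of everything.

**One check disagreed at first:** estimating the ball from picture edges suggested it might still be 1.5 to 3 mm in. Those pictures had only 1 to 2 pixels per mm, so I relied on the depth measurement instead. It also showed the key sitting about 1.9 mm toward +x, within the 2 mm play.

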